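Hold a cello peg home in the string-hole drill jig

TASK

Take the cello peg, the largest of the four pegs, from the wooden rack, lay its shank in the V-groove of the drill jig with the thumb-piece standing on edge, and slide it under the drill bush against the sprung plunger until its collar meets the steel stop plate, without forcing it. Finish while still holding it pressed firmly up against the plate, ready for the string hole to be drilled; do not let go. Leave the other three pegs lying in the rack.

Things in the scene. Friction and masses are not known exactly. Their poses are not given: they have to be found in the camera images.
- peg_head (a point): Cello peg, dark wood, 139 mm long, the largest of the four pegs in the rack, 30 to 60 g. This point: centre of its thumb-piece, a disc 32 mm across and 13 mm thick, flat faces along the point's own y (grip there), standing on edge, free down to 36 mm below its centre. x runs along the peg's axis from thumb-piece to shank tip, z up. The neck begins 14 mm in front of this point.
- peg_collar (a point): Cello peg: centre of the front face of its collar (23 mm in diameter, 7.5 mm thick), on the axis, 29 mm along +x from peg_head; axes as for peg_head. In front of it the shank reaches 90 mm further to its tip, tapering from 15 to 12.6 mm in diameter.
- jig_stop (a point): Aluminium and steel drill jig, fixed to the bench, 215 x 90 mm. This point: on the groove's axis in the stop plate's face that the collar must meet, 55 mm above the bench; x points the way the peg is pushed, y across, z up. The peg is home when peg_collar is here (the taper seats it up to 1.5 mm higher). For x = -65 mm to 0 only the 12 mm base plate lies below: room for fingers.
- jig_bush (a point): Drill bush in the bridge over the jig's V-groove, 47 mm along x from jig_stop, top of the bush, 30 mm above the axis; axes as jig_stop. The groove (90 degrees, open upward, 27 mm wide at its top edges 3 mm above the axis) runs from jig_stop's x = 0 to 64 mm. The bridge spans x = 38 to 56 mm, underside 14 mm above the axis, posts 23 mm either side: the shank tip must slide in under it.
- stop_plate: Dark steel plate, 6 mm thick, on the near end of the V-block, notched for the shank: the hard stop for the collar. Its origin lies on the bench right under jig_stop, with the same axes.
- plunger (a joint): Sprung plunger on the groove's axis, 13 mm brass button beyond the bridge: 0 m when free (button 78 mm beyond the stop plate's face), growing as it is pushed along x, at most 0.016; 0.012 with the peg home. It pushes back with 5 N at first touch, 9 N with the peg home, so an unheld peg slides out; rubbing in the groove can add 1 to 5 N; more force than that bears on the stop plate.
- rack_mid (a point): Wooden rack, fixed, 130 x 236 mm. Two zigzag rails hold the four pegs side by side along the rack's x, thumb-pieces 52 mm apart along its y: fingers must go down partly closed (opening 40 mm or less). This point: middle of the rack at the height of the valley bottoms, 36 mm above the bench; tooth tips 26 mm higher; base board 10 mm thick.
- peg_b_head (a point): Thumb-piece centre of a violin peg (90 mm long, thumb-piece 22 mm across, 9 mm thick) lying in the rack; it stays there.
- peg_c_head (a point): The same for the second violin peg.
- peg_d_head (a point): The same for the viola peg (103 mm long, thumb-piece 25 mm across, 10 mm thick).
There are look-alikes about, which are no part of the job. Leave any purple look-alike of the part that bears jig_stop alone. Leave any purple look-alike of the part that bears peg_head alone.

How it is judged:
By the outcome, as a careful person would: the job done as asked, in the order asked, and still so for the second after the job is handed in, while the arm keeps its last pose, push and grip.
It also fails if it takes over 48 s, if anything falls off the work surface, if the arm or the gripper's body presses on something with over 40 N, if the wrist force passes 120 N, or if a joint passes its speed limit or range.

ROBOT

A 6-joint arm with a two-finger parallel gripper is mounted at the origin on the work surface. World frame = base frame: x ahead of the robot, y to its left, z up, the work surface at z = 0. Lengths are in m, angles in degrees, forces in N, time in s.
With the tool pointing down it reaches from about 0.3 to 0.75 m from the base axis. Payload 8.5 kg.
Tool frame: the origin (TCP) lies between the finger pads; the fingertips stand env.finger_overhang ahead of it and the grasp point (between the pads) lies 2 mm behind it (env.finger_overhang is the distance from the TCP to the fingertips, in m); z points along the fingers, y is the line along which they close (so a half turn about z gives the same grasp; the last joint's range is limited). The gripper opens to 85 mm and grips with 20 to 120 N. Pads are 22 mm wide; open, the fingers measure 114 mm over their backs; the gripper's body (76 mm by 85 mm) begins 54 mm behind the grasp point. The pads swing forward as they close: fully open they stand 13 mm farther back than shut.
Start: joints at [58.482, 21.807, 74.336, -0, 83.858, -12.336], TCP at [0.181, 0.519, 0.248] pointing down, gripper open.
Joint ranges: [-178.18, 178.18], [-50.72, 133.34], [12.68, 142.11], [-81.47, 261.47], [9.98, 163.14], [-165.26, 165.26]. Speed limits (degrees/s): [136.94, 136.94, 180, 180, 180, 180].

INTERFACE

Orientations are given as a 3x3 rotation matrix whose columns are the frame's x, y, z axes.
In Python, from rig import env gives the robot as it stands. The module is installed in compiled form; this text tells all that it offers.
- The arm moves only by the tool jog_arm, never from a script. Its arguments are lists of equal length, an entry for each row: "hand": the finger opening in m, from 0 to 0.0854; "travel": the shift along the world's x, y, z in m, a list of three; "yaw": the turn about the world's z in rad. A call has exactly 5 rows; each row shifts and turns the commanded pose from where the row before left it; what a row does not reach is not made up. A row lasts 1/8 s, in which the tool goes at most 62.5 mm and 10.7 degrees, less where a joint would pass 70% of its speed; a pose out of reach is approached as far as the arm can. A call is refused whole if a number of a shift passes 0.0625 or a number of a turn 0.188, either way. A call with a gripper value outside its range is refused whole. The fingers move at their own pace and stop on an object; "grip_force" is the grip in N (left out, the last holds). Time passes only in rows, so rows that do not move let the fingers close, or fill a call up. It gives the time, the measured TCP pose, the force, the opening and the grip force at its end, in the units of the state.
- env.observe(): the state, without advancing time (a new reading comes with each control period).
- env.get_image(name): name is "scene" or "top"; returns the picture (400x640x3 uint8, red, green, blue); there is no depth.
- env.calibration(name): a dict with "fx", "fy", "cx", "cy" (pixels), "k1" (the pictures are not rectified: a ray, as slopes to the right and down, at radius r is drawn at 1 + k1 r^2 times it, then the intrinsics apply), "position" and "rotation" of the camera in the world. Camera axes: x right, y down, z forward; pixel columns grow to the right and rows downward; lengths in m; the calibration is good to about 2 mm. A picture is of the moment at which its call begins. calibration takes no time and is no camera call.
- env.close_job(): hands the job in; it is judged then, once.
The state is a dict: "time_s": time; "q": joint angles; "qvel": joint speeds; "joint_efforts": joint torques, N m; "position": TCP position; "tool_rot": TCP orientation; "ft_force": force on the tool from outside, world axes, zero at the start; "wrist_torque": the same for the moment, N m; "grip_width": finger opening in m; "gripper_force": force on a finger pad.
Only numpy, scipy, OpenCV 4.12 (cv2) and the standard library are available. Lean on these libraries where they do the work, as an engineer would, in place of code of your own. Each camera call takes 0.05 s, during which the arm holds its last target. There are 200 camera calls.

## Working session

There is one attempt and no reset: what is moved stays moved. The work goes in short steps, Python scripts to look and compute and a tool call to move; the robot and the scene stay as the last step left them, time stands still between calls to the robot, and variables do not carry over. Pictures are saved under pics/ and viewed, at most 10 in all, crops included, and the job is handed in when it is done.

Besides the shell and the picture viewer there is one more tool, called after "Call:" by a JSON object that holds its "fn" and its "kwargs". jog_arm: Moves the arm, as the interface text tells. Its arguments: {"type":"object","properties":{"hand":{"type":"array"},"travel":{"type":"array"},"yaw":{"type":"array"},"grip_force":{"type":"number"}},"required":["hand","travel","yaw"]}

```bash
mkdir -p pics; python3 - <<'E'
from rig import env
import cv2
for n in("scene","top"):
    cv2.imwrite(f"pics/{n}0.png",cv2.cvtColor(env.get_image(n),cv2.COLOR_RGB2BGR))
    print(n,env.calibration(n))
s=env.observe();print(s['time_s'],s['position'],s['tool_rot'],s['grip_width'],env.finger_overhang)
E
```

```text
scene {'fx': 466.2284264323893, 'fy': 466.2284264323893, 'cx': 323.82688709201193, 'cy': 195.64295576418846, 'k1': -0.1095757191510631, 'position': array([ 1.22483612, -0.51612824,  0.68741876]), 'rotation': array([[ 0.55086978,  0.48659896, -0.67805895],
       [ 0.83457156, -0.32674593,  0.44353964],
       [-0.00572707, -0.8102213 , -0.58609611]])}
top {'fx': 454.01402741037447, 'fy': 454.01402741037447, 'cx': 321.25862631321417, 'cy': 201.30517164201828, 'k1': -0.12044013812967573, 'position': array([ 0.4402749 , -0.04367919,  1.36740988]), 'rotation': array([[-0.00814092, -0.99864444,  0.05141011],
       [-0.99993171,  0.00856095,  0.0079552 ],
       [-0.00838453, -0.05134183, -0.99864594]])}
0.1 [0.18060705 0.51924307 0.24779463] [[-9.44460980e-01  3.28622945e-01 -6.45586303e-04]
 [ 3.28623485e-01  9.44460374e-01 -1.09841935e-03]
 [ 2.48764881e-04 -1.24956903e-03 -9.99999188e-01]] 0.08553797697747667 0.017
```

View pics/top0.png

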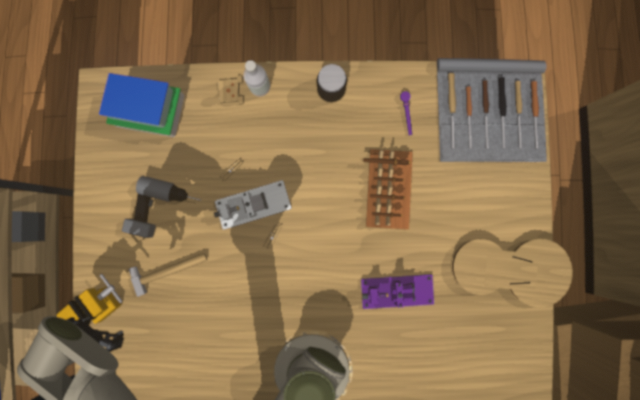

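View pics/scene0.png

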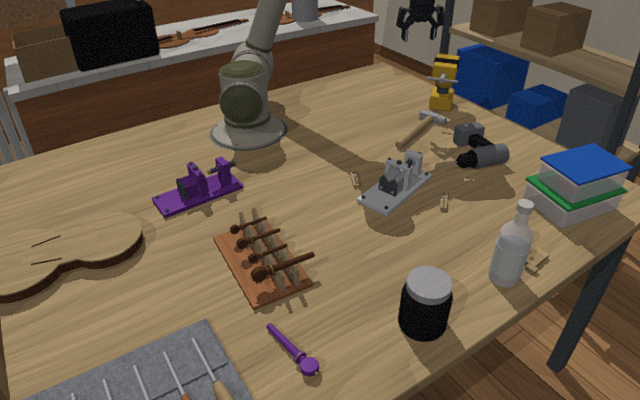

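The top view shows the rack at about (388,188), with the cello peg at its upper end (~(385,153)), and the jig at (253,205). The purple decoys are at (397,290) and (407,110). I'll enlarge both work areas.

```bash
python3 - <<'E'
import cv2,numpy as np
t=cv2.imread("pics/top0.png");s=cv2.imread("pics/scene0.png")
r=lambda i,x0,y0,w,h,k:cv2.resize(i[y0:y0+h,x0:x0+w],(w*k,h*k),interpolation=cv2.INTER_CUBIC)
a=r(t,205,170,100,75,4);b=r(t,350,140,75,100,4)
c=np.zeros((400,800,3),np.uint8);c[:300,:400]=a;c[:400,450:750]=b
cv2.imwrite("pics/topz.png",c)
a=r(s,350,140,90,75,5)[:,:];b=r(s,205,200,115,110,3)
c=np.zeros((400,800,3),np.uint8);c[:375,:450]=a;c[:330,450:795]=b
cv2.imwrite("pics/scz.png",c)
E
```

```text
(no output)
```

View pics/topz.png

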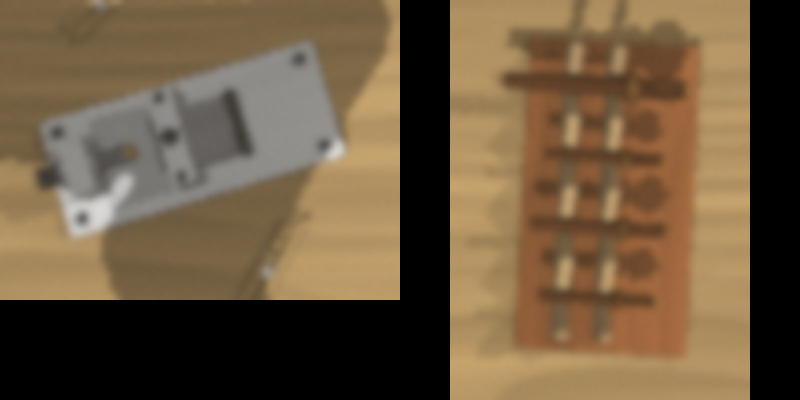

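View pics/scz.png

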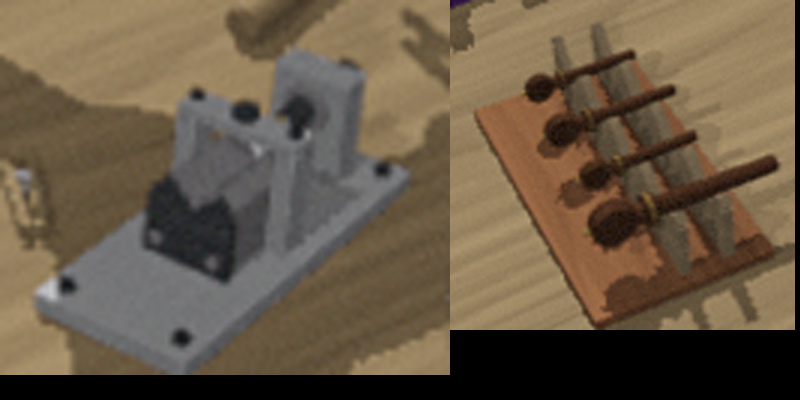

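```bash
cat > h.py <<'E'
from rig import env
import cv2,numpy as np
def ray(n,px):
    c=env.calibration(n);K=np.array([[c['fx'],0,c['cx']],[0,c['fy'],c['cy']],[0,0,1]])
    u=cv2.undistortPoints(np.array(px,float).reshape(-1,1,2),K,np.array([c['k1'],0,0,0.]))[:,0]
    return c['position'],np.c_[u,np.ones(len(u))]@np.array(c['rotation']).T
def plane(n,px,z):
    o,d=ray(n,px);return o+d*((z-o[2])/d[:,2])[:,None]
def tri(a,b):
    o1,d1=ray("top",[a]);o2,d2=ray("scene",[b]);d1,d2=d1[0],d2[0]
    s=np.linalg.lstsq(np.c_[d1,-d2],o2-o1,rcond=None)[0]
    p,q=o1+s[0]*d1,o2+s[1]*d2;return (p+q)/2,np.linalg.norm(p-q)
def crop(p,x0,y0,k): return (np.array(p,float)+.5)/k-.5+[x0,y0]
E
python3 - <<'E'
from h import *
np.set_printoptions(precision=4,suppress=True)
J=lambda p:crop(p,205,170,4); R=lambda p:crop(np.array(p)-[450,0],350,140,4)
SJ=lambda p:crop(p,350,140,5); SR=lambda p:crop(np.array(p)-[450,0],205,200,3)
c=plane("top",J([(312,42),(345,152),(73,237),(40,125)]),.012)
print(c,np.linalg.norm(np.roll(c,-1,0)-c,axis=1))
ax=(c[2]+c[3]-c[0]-c[1])/2;print("axis deg",np.degrees(np.arctan2(ax[1],ax[0])),"ctr",c.mean(0))
print("stop top",plane("top",J([(238,122)]),.055),"bush",plane("top",J([(169,136)]),.085),tri(J([169,136]),SJ([246,112])))
sj=plane("scene",SJ([(35,300),(185,370),(410,178)]),.012);print("scene jig",sj)
r=plane("top",R([(527,42),(700,42),(687,355),(515,348)]),.01);print("rack",r,np.linalg.norm(np.roll(r,-1,0)-r,axis=1))
print("peg top",plane("top",R([(665,88),(505,79),(630,86)]),.046))
print("peg scene",plane("scene",SR([(613,222),(773,162)]),.046),tri(R([665,88]),SR([613,222])),tri(R([505,79]),SR([773,162])))
E
```

```text
[[0.5747 0.0826 0.012 ]
 [0.4919 0.0581 0.012 ]
 [0.4297 0.2633 0.012 ]
 [0.5141 0.2887 0.012 ]] [0.0863 0.2144 0.0882 0.2148]
axis deg 106.63035489052037 ctr [0.5026 0.1732 0.012 ]
stop top [[0.5127 0.1326 0.055 ]] bush [[0.5015 0.1779 0.085 ]] (array([0.5022, 0.1798, 0.0761]), np.float64(0.0009017083152489843))
scene jig [[0.5018 0.0524 0.012 ]
 [0.5857 0.0778 0.012 ]
 [0.5253 0.2822 0.012 ]]
rack [[ 0.6635 -0.1778  0.01  ]
 [ 0.6629 -0.3091  0.01  ]
 [ 0.4267 -0.2946  0.01  ]
 [ 0.4333 -0.1655  0.01  ]] [0.1313 0.2366 0.1292 0.2306]
peg top [[ 0.6229 -0.2753  0.046 ]
 [ 0.6303 -0.1576  0.046 ]
 [ 0.6246 -0.2495  0.046 ]]
peg scene [[ 0.6264 -0.2744  0.046 ]
 [ 0.6357 -0.1593  0.046 ]] (array([ 0.6238, -0.2746,  0.0438]), np.float64(0.0023923203084462567)) (array([ 0.6313, -0.1574,  0.0416]), np.float64(0.0013642687983835189))
```

Call:
{"fn": "jog_arm", "kwargs": {"hand": [0.034, 0.034, 0.034, 0.034, 0.034], "travel": [[0.0295, -0.053, -0.006], [0.0295, -0.053, -0.006], [0.0295, -0.053, -0.006], [0.0295, -0.053, -0.006], [0.0295, -0.053, -0.006]], "yaw": [-0.0865, -0.0865, -0.0865, -0.0865, -0.0865]}}

```text
time_s: 0.72
position: [0.3287, 0.2527, 0.2181]
tool_rot: [[-0.718, 0.696, 0.0], [0.696, 0.718, -0.0], [-0.0, -0.0, -1.0]]
ft_force: [1.6, 0.1, -0.1]
grip_width: 0.034
gripper_force: 0.0
```

Call:
{"fn": "jog_arm", "kwargs": {"hand": [0.034, 0.034, 0.034, 0.034, 0.034], "travel": [[0.0295, -0.053, -0.006], [0.0295, -0.053, -0.006], [0.0295, -0.053, -0.006], [0.0295, -0.053, -0.006], [0.0295, -0.053, -0.006]], "yaw": [-0.0865, -0.0865, -0.0865, -0.0865, -0.0865]}}

```text
time_s: 1.35
position: [0.4763, -0.0125, 0.188]
tool_rot: [[-0.359, 0.933, -0.0], [0.933, 0.359, 0.0], [0.0, -0.0, -1.0]]
ft_force: [0.8, 1.1, 0.3]
grip_width: 0.0343
gripper_force: 0.0
```

Call:
{"fn": "jog_arm", "kwargs": {"hand": [0.034, 0.034, 0.034, 0.034, 0.034], "travel": [[0.0295, -0.053, -0.006], [0.0295, -0.053, -0.006], [0.0295, -0.053, -0.006], [0.0295, -0.053, -0.006], [0.0, 0.0, 0.0]], "yaw": [-0.0865, -0.0865, -0.0865, -0.0865, -0.0865]}}

```text
time_s: 1.98
position: [0.5943, -0.2261, 0.1622]
tool_rot: [[0.068, 0.998, -0.002], [0.998, -0.068, 0.001], [0.0, -0.002, -1.0]]
ft_force: [-1.1, 1.2, -0.3]
grip_width: 0.0339
gripper_force: 0.0
```

Call:
{"fn": "jog_arm", "kwargs": {"hand": [0.034, 0.034, 0.034, 0.034, 0.034], "travel": [[0.03, -0.049, 0.0], [0.0, 0.0, -0.03], [0.0, 0.0, -0.03], [0.0, 0.0, 0.0], [0.0, 0.0, 0.0]], "yaw": [0.004, 0.0, 0.0, 0.0, 0.0]}}

```text
time_s: 2.6
position: [0.6242, -0.2717, 0.1056]
tool_rot: [[0.057, 0.998, 0.001], [0.998, -0.057, -0.001], [-0.001, 0.001, -1.0]]
ft_force: [1.0, 0.2, 0.5]
grip_width: 0.0342
gripper_force: 0.0
```

```bash
python3 - <<'E'
from h import *
for n in("scene",):
    i=cv2.cvtColor(env.get_image(n),cv2.COLOR_RGB2BGR);cv2.imwrite("pics/s1.png",i)
    cv2.imwrite("pics/s1z.png",cv2.resize(i[190:320,190:340],None,fx=4,fy=4,interpolation=cv2.INTER_CUBIC))
E
```

```text
(no output)
```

View pics/s1z.png

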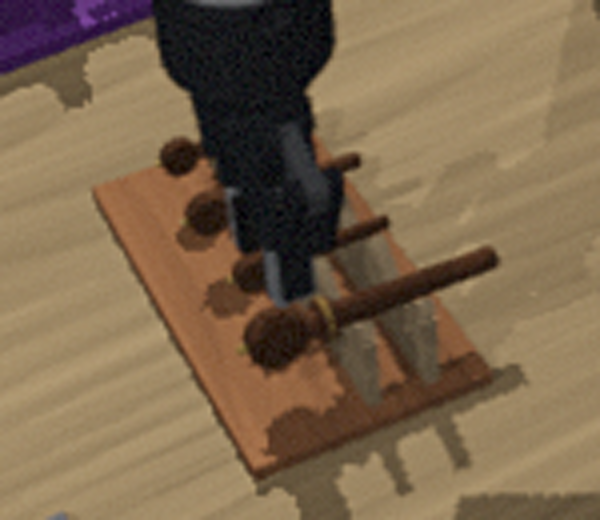

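The head sits at crop (275,337), which is scene (258,274). That matches the earlier triangulation, and the fingers hang above it. Descending now.

Call:
{"fn": "jog_arm", "kwargs": {"hand": [0.034, 0.034, 0.034, 0.034, 0.034], "travel": [[0.0, -0.003, -0.015], [0.0, 0.0, -0.015], [0.0, 0.0, -0.015], [0.0, 0.0, -0.015], [0.0, 0.0, 0.0]], "yaw": [0.0, 0.0, 0.0, 0.0, 0.0]}}

```text
time_s: 3.28
position: [0.6231, -0.2742, 0.0426]
tool_rot: [[0.057, 0.998, -0.002], [0.998, -0.057, 0.002], [0.001, -0.003, -1.0]]
ft_force: [1.2, 0.0, 0.3]
grip_width: 0.0339
gripper_force: 0.0
```

Call:
{"fn": "jog_arm", "kwargs": {"hand": [0.012, 0.0, 0.0, 0.0, 0.0], "travel": [[0.0, 0.0, 0.0], [0.0, 0.0, 0.0], [0.0, 0.0, 0.0], [0.0, 0.0, 0.0], [0.0, 0.0, 0.0]], "yaw": [0.0, 0.0, 0.0, 0.0, 0.0], "grip_force": 70}}

```text
time_s: 3.9
position: [0.6238, -0.2747, 0.0448]
tool_rot: [[0.057, 0.998, 0.001], [0.998, -0.057, -0.0], [-0.0, 0.001, -1.0]]
ft_force: [-1.2, 0.7, 4.7]
grip_width: 0.0118
gripper_force: 70.6
```

Call:
{"fn": "jog_arm", "kwargs": {"hand": [0.0, 0.0, 0.0, 0.0, 0.0], "travel": [[0.0, 0.0, 0.015], [0.0, 0.0, 0.025], [0.0, 0.0, 0.025], [0.0, 0.0, 0.02], [0.0, 0.0, 0.01]], "yaw": [0.0, 0.0, 0.0, 0.0, 0.0]}}

```text
time_s: 4.53
position: [0.6241, -0.2747, 0.1412]
tool_rot: [[0.057, 0.998, 0.002], [0.998, -0.057, -0.001], [-0.001, 0.002, -1.0]]
ft_force: [-1.1, 0.2, 0.7]
grip_width: 0.0123
gripper_force: 70.2
```

Call:
{"fn": "jog_arm", "kwargs": {"hand": [0.0, 0.0, 0.0, 0.0, 0.0], "travel": [[-0.006, 0.022, 0.0], [-0.01, 0.038, 0.0], [-0.01, 0.038, 0.0], [-0.01, 0.038, 0.0], [-0.01, 0.038, 0.0]], "yaw": [0.02, 0.04, 0.04, 0.04, 0.04]}}

```text
time_s: 5.15
position: [0.5772, -0.0993, 0.1393]
tool_rot: [[-0.123, 0.992, -0.0], [0.992, 0.123, 0.0], [0.0, -0.0, -1.0]]
ft_force: [1.2, -0.5, 0.0]
grip_width: 0.012
gripper_force: 70.1
```

Call:
{"fn": "jog_arm", "kwargs": {"hand": [0.0, 0.0, 0.0, 0.0, 0.0], "travel": [[-0.01, 0.038, 0.0], [-0.01, 0.038, 0.0], [-0.01, 0.038, 0.0], [-0.01, 0.031, 0.0], [0.0, 0.0, 0.0]], "yaw": [0.04, 0.04, 0.04, 0.04, 0.007]}}

```text
time_s: 5.78
position: [0.537, 0.0462, 0.1394]
tool_rot: [[-0.289, 0.957, -0.001], [0.957, 0.289, 0.0], [0.0, -0.001, -1.0]]
ft_force: [0.3, 0.1, -0.7]
grip_width: 0.0122
gripper_force: 70.1
```

```bash
python3 - <<'E'
from h import *
s=env.observe();print(s['position'],s['tool_rot'][:2,0],s['ft_force'])
c=np.zeros((420,800,3),np.uint8)
for n,(x,y,w,h),o in(("top",(205,160,100,90),0),("scene",(330,130,100,105),400)):
    i=cv2.cvtColor(env.get_image(n),cv2.COLOR_RGB2BGR);cv2.imwrite(f"pics/{n}2.png",i)
    c[:h*4,o:o+w*4]=cv2.resize(i[y:y+h,x:x+w],None,fx=4,fy=4,interpolation=cv2.INTER_CUBIC)
cv2.imwrite("pics/z2.png",c)
E
```

```text
[0.53695399 0.04621695 0.13940325] [-0.2885032   0.95747882] [ 0.30306569  0.05826755 -0.71575699]
```

View pics/z2.png

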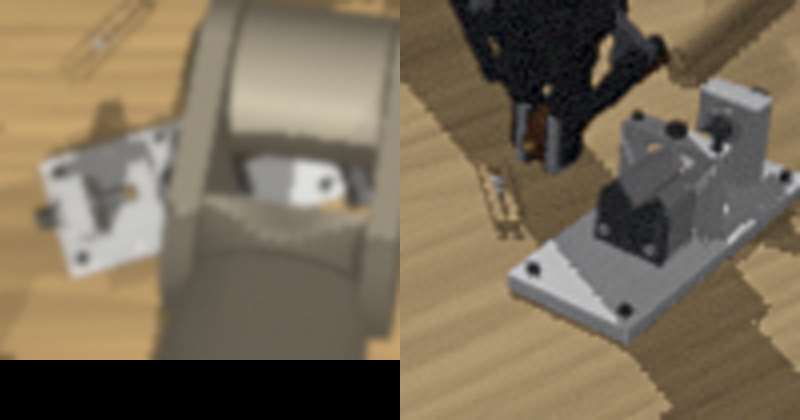

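The peg is held at crop (540,140), its shank tip at about (657,45), which is scene (394,141), roughly parallel to the groove. Next I'll cross-check the tip, the bush and the notch.

```bash
python3 - <<'E'
from h import *
S=lambda p:crop(np.array(p)-[400,0],330,130,4)
print("tip",plane("scene",S([(657,45)]),.139))
print("bush",plane("scene",S([(677,128)]),.085))
print("notch apex",plane("scene",S([(629,209)]),.0445))
i=cv2.imread("pics/scene2.png")[145:205,365:425]
cv2.imwrite("pics/z3.png",cv2.resize(i,None,fx=10,fy=10,interpolation=cv2.INTER_NEAREST))
E
```

```text
tip [[0.49678889 0.16239066 0.139     ]]
bush [[0.51167472 0.17141637 0.085     ]]
notch apex [[0.51919905 0.13068666 0.0445    ]]
```

View pics/z3.png

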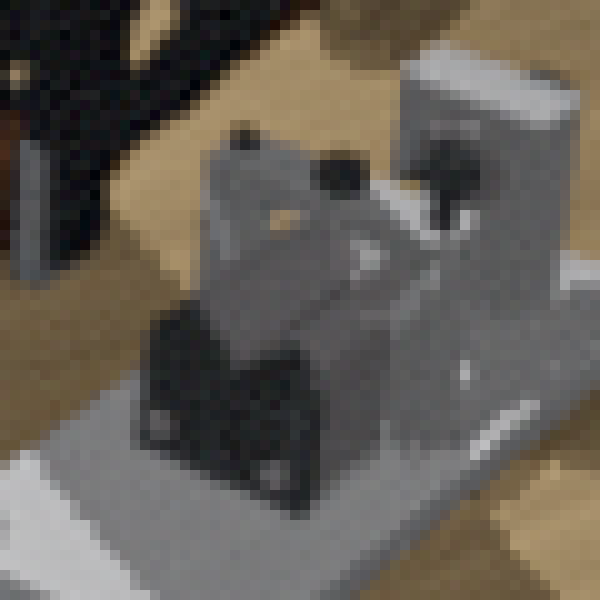

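Call:
{"fn": "jog_arm", "kwargs": {"hand": [0.0, 0.0, 0.0, 0.0, 0.0], "travel": [[0.0043, 0.0013, -0.02], [0.0, 0.0, -0.025], [0.0, 0.0, -0.02], [0.0, 0.0, -0.015], [0.0, 0.0, 0.0]], "yaw": [0.0, 0.0, 0.0, 0.0, 0.0]}}

```text
time_s: 6.5
position: [0.5419, 0.0452, 0.0586]
tool_rot: [[-0.285, 0.959, -0.002], [0.959, 0.285, 0.0], [0.001, -0.002, -1.0]]
ft_force: [0.5, -0.6, -0.5]
grip_width: 0.012
gripper_force: 70.1
```

Call:
{"fn": "jog_arm", "kwargs": {"hand": [0.0, 0.0, 0.0, 0.0, 0.0], "travel": [[0.0, 0.0, -0.002], [0.0, 0.0, -0.001], [0.0, 0.0, 0.0], [0.0, 0.0, 0.0], [0.0, 0.0, 0.0]], "yaw": [0.0, 0.0, 0.0, 0.0, 0.0]}}

```text
time_s: 7.12
position: [0.542, 0.0458, 0.0564]
tool_rot: [[-0.286, 0.958, 0.0], [0.958, 0.286, -0.0], [-0.0, 0.0, -1.0]]
ft_force: [0.1, 0.3, -0.3]
grip_width: 0.0119
gripper_force: 70.1
```

```bash
python3 - <<'E'
from h import *
s=env.observe();print(s['time_s'],s['position'],s['ft_force'],s['wrist_torque'])
i=cv2.cvtColor(env.get_image("scene"),cv2.COLOR_RGB2BGR);cv2.imwrite("pics/s4.png",i)
cv2.imwrite("pics/z4.png",cv2.resize(i[135:215,345:445],None,fx=7,fy=7,interpolation=cv2.INTER_CUBIC))
E
```

```text
7.125 [0.54204311 0.04575858 0.0564453 ] [ 0.13874062  0.30426881 -0.25902731] [ 0.00804175 -0.02161326  0.03676769]
```

View pics/z4.png

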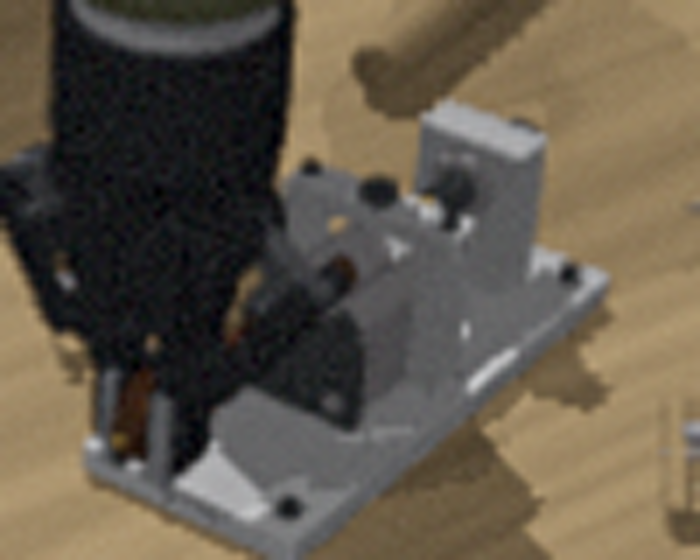

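The shank is in the notch and groove, with its tip at crop (345,265), short of the bridge. No contact yet, so I'll creep down.

Call:
{"fn": "jog_arm", "kwargs": {"hand": [0.0, 0.0, 0.0, 0.0, 0.0], "travel": [[0.0, 0.0, -0.001], [0.0, 0.0, -0.001], [0.0, 0.0, 0.0], [0.0, 0.0, 0.0], [0.0, 0.0, 0.0]], "yaw": [0.0, 0.0, 0.0, 0.0, 0.0]}}

```text
time_s: 7.8
position: [0.542, 0.0457, 0.0543]
tool_rot: [[-0.285, 0.958, 0.0], [0.958, 0.285, 0.0], [0.0, 0.0, -1.0]]
ft_force: [0.6, -0.6, -1.8]
grip_width: 0.0121
gripper_force: 70.1
```

Call:
{"fn": "jog_arm", "kwargs": {"hand": [0.0, 0.0, 0.0, 0.0, 0.0], "travel": [[0.0, 0.0, -0.001], [0.0, 0.0, 0.0], [0.0, 0.0, 0.0], [0.0, 0.0, 0.0], [0.0, 0.0, 0.0]], "yaw": [0.0, 0.0, 0.0, 0.0, 0.0]}}

```text
time_s: 8.43
position: [0.5419, 0.0458, 0.0533]
tool_rot: [[-0.286, 0.958, -0.0], [0.958, 0.286, -0.0], [0.0, -0.0, -1.0]]
ft_force: [-2.5, -1.0, 1.9]
grip_width: 0.0121
gripper_force: 70.6
```

Call:
{"fn": "jog_arm", "kwargs": {"hand": [0.0, 0.0, 0.0, 0.0, 0.0], "travel": [[0.0, 0.0, -0.001], [0.0, 0.0, 0.0], [0.0, 0.0, 0.0], [0.0, 0.0, 0.0], [0.0, 0.0, 0.0]], "yaw": [0.0, 0.0, 0.0, 0.0, 0.0]}}

```text
time_s: 9.05
position: [0.542, 0.0457, 0.0526]
tool_rot: [[-0.286, 0.958, 0.0], [0.958, 0.286, 0.0], [0.0, 0.0, -1.0]]
ft_force: [-2.7, -1.7, 5.6]
grip_width: 0.0123
gripper_force: 71.2
```

Contact, with a side force of about 3 N toward -n, so the arm sits about 1 mm too far to +n. I'll correct that and slide.

Call:
{"fn": "jog_arm", "kwargs": {"hand": [0.0, 0.0, 0.0, 0.0, 0.0], "travel": [[-0.001, -0.0003, 0.0006], [-0.0014, 0.0048, 0.0], [-0.0014, 0.0048, 0.0], [-0.0014, 0.0048, 0.0], [0.0, 0.0, 0.0]], "yaw": [0.0, 0.0, 0.0, 0.0, 0.0]}}

```text
time_s: 9.68
position: [0.5368, 0.0606, 0.053]
tool_rot: [[-0.286, 0.958, 0.0], [0.958, 0.286, 0.001], [0.001, 0.001, -1.0]]
ft_force: [0.8, 2.2, 3.7]
grip_width: 0.0121
gripper_force: 70.8
```

Call:
{"fn": "jog_arm", "kwargs": {"hand": [0.0, 0.0, 0.0, 0.0, 0.0], "travel": [[-0.0014, 0.0048, 0.0], [-0.0014, 0.0048, 0.0], [-0.0014, 0.0048, 0.0], [0.0, 0.0, 0.0], [0.0, 0.0, 0.0]], "yaw": [0.0, 0.0, 0.0, 0.0, 0.0]}}

```text
time_s: 10.3
position: [0.5326, 0.0747, 0.0531]
tool_rot: [[-0.285, 0.958, 0.0], [0.958, 0.285, 0.0], [0.0, 0.0, -1.0]]
ft_force: [-0.4, 0.8, 5.5]
grip_width: 0.0121
gripper_force: 71.1
```

Call:
{"fn": "jog_arm", "kwargs": {"hand": [0.0, 0.0, 0.0, 0.0, 0.0], "travel": [[-0.0014, 0.0048, 0.0005], [-0.0014, 0.0048, 0.0], [-0.0014, 0.0048, 0.0], [0.0, 0.0, 0.0], [0.0, 0.0, 0.0]], "yaw": [0.0, 0.0, 0.0, 0.0, 0.0]}}

```text
time_s: 10.92
position: [0.5282, 0.0892, 0.0534]
tool_rot: [[-0.286, 0.958, -0.0], [0.958, 0.286, 0.001], [0.001, -0.0, -1.0]]
ft_force: [0.4, 2.9, 4.2]
grip_width: 0.0118
gripper_force: 70.9
```

Call:
{"fn": "jog_arm", "kwargs": {"hand": [0.0, 0.0, 0.0, 0.0, 0.0], "travel": [[-0.0009, 0.0029, 0.0002], [-0.0009, 0.0029, 0.0], [0.0, 0.0, 0.0], [0.0, 0.0, 0.0], [0.0, 0.0, 0.0]], "yaw": [0.0, 0.0, 0.0, 0.0, 0.0]}}

```text
time_s: 11.55
position: [0.5267, 0.0943, 0.0536]
tool_rot: [[-0.285, 0.958, 0.0], [0.958, 0.285, -0.0], [-0.0, 0.0, -1.0]]
ft_force: [2.1, -3.3, 2.9]
grip_width: 0.012
gripper_force: 70.7
```

Call:
{"fn": "jog_arm", "kwargs": {"hand": [0.0, 0.0, 0.0, 0.0, 0.0], "travel": [[-0.0009, 0.0029, 0.0], [-0.0006, 0.0019, 0.0], [0.0, 0.0, 0.0], [0.0, 0.0, 0.0], [0.0, 0.0, 0.0]], "yaw": [0.0, 0.0, 0.0, 0.0, 0.0]}}

```text
time_s: 12.18
position: [0.5254, 0.0987, 0.0537]
tool_rot: [[-0.285, 0.958, 0.001], [0.958, 0.285, -0.001], [-0.001, 0.0, -1.0]]
ft_force: [2.4, -5.9, 3.5]
grip_width: 0.0122
gripper_force: 70.7
```

Call:
{"fn": "jog_arm", "kwargs": {"hand": [0.0, 0.0, 0.0, 0.0, 0.0], "travel": [[-0.0006, 0.0019, 0.0], [-0.0003, 0.001, 0.0], [0.0, 0.0, 0.0], [0.0, 0.0, 0.0], [0.0, 0.0, 0.0]], "yaw": [0.0, 0.0, 0.0, 0.0, 0.0]}}

```text
time_s: 12.8
position: [0.5247, 0.1014, 0.0537]
tool_rot: [[-0.285, 0.958, 0.001], [0.958, 0.285, -0.001], [-0.001, 0.0, -1.0]]
ft_force: [2.6, -8.2, 3.5]
grip_width: 0.0121
gripper_force: 70.7
```

Call:
{"fn": "jog_arm", "kwargs": {"hand": [0.0, 0.0, 0.0, 0.0, 0.0], "travel": [[-0.0004, 0.0014, 0.0], [0.0, 0.0, 0.0], [0.0, 0.0, 0.0], [0.0, 0.0, 0.0], [0.0, 0.0, 0.0]], "yaw": [0.0, 0.0, 0.0, 0.0, 0.0]}}

```text
time_s: 13.42
position: [0.5243, 0.1027, 0.0537]
tool_rot: [[-0.285, 0.958, 0.001], [0.958, 0.285, -0.001], [-0.002, 0.0, -1.0]]
ft_force: [3.3, -8.1, 3.2]
grip_width: 0.0118
gripper_force: 70.7
```

Call:
{"fn": "jog_arm", "kwargs": {"hand": [0.0, 0.0, 0.0, 0.0, 0.0], "travel": [[-0.0004, 0.0014, 0.0], [0.0, 0.0, 0.0], [0.0, 0.0, 0.0], [0.0, 0.0, 0.0], [0.0, 0.0, 0.0]], "yaw": [0.0, 0.0, 0.0, 0.0, 0.0]}}

```text
time_s: 14.05
position: [0.5239, 0.104, 0.0538]
tool_rot: [[-0.285, 0.958, 0.001], [0.958, 0.285, -0.002], [-0.002, 0.0, -1.0]]
ft_force: [3.4, -8.6, 3.7]
grip_width: 0.012
gripper_force: 70.7
```

Call:
{"fn": "jog_arm", "kwargs": {"hand": [0.0, 0.0, 0.0, 0.0, 0.0], "travel": [[-0.0004, 0.0014, 0.0], [0.0, 0.0, 0.0], [0.0, 0.0, 0.0], [0.0, 0.0, 0.0], [0.0, 0.0, 0.0]], "yaw": [0.0, 0.0, 0.0, 0.0, 0.0]}}

```text
time_s: 14.68
position: [0.5235, 0.1053, 0.0538]
tool_rot: [[-0.285, 0.958, 0.001], [0.958, 0.285, -0.002], [-0.002, 0.0, -1.0]]
ft_force: [2.8, -10.1, 3.6]
grip_width: 0.0122
gripper_force: 70.7
```

Call:
{"fn": "jog_arm", "kwargs": {"hand": [0.0, 0.0, 0.0, 0.0, 0.0], "travel": [[-0.0003, 0.001, 0.0], [0.0, 0.0, 0.0], [0.0, 0.0, 0.0], [0.0, 0.0, 0.0], [0.0, 0.0, 0.0]], "yaw": [0.0, 0.0, 0.0, 0.0, 0.0]}}

```text
time_s: 15.3
position: [0.5235, 0.1054, 0.0538]
tool_rot: [[-0.286, 0.958, 0.001], [0.958, 0.286, -0.003], [-0.003, 0.0, -1.0]]
ft_force: [3.5, -15.1, 3.4]
grip_width: 0.0122
gripper_force: 70.7
```

Stopped: 1 mm commanded gave 0.1 mm of motion, and the force went from 10 to 15 N. That is at the expected home position. A bit more press to seat it firmly, then a check.

Call:
{"fn": "jog_arm", "kwargs": {"hand": [0.0, 0.0, 0.0, 0.0, 0.0], "travel": [[-0.0003, 0.001, 0.0], [0.0, 0.0, 0.0], [0.0, 0.0, 0.0], [0.0, 0.0, 0.0], [0.0, 0.0, 0.0]], "yaw": [0.0, 0.0, 0.0, 0.0, 0.0]}}

```text
time_s: 15.92
position: [0.5235, 0.1055, 0.0539]
tool_rot: [[-0.286, 0.958, 0.002], [0.958, 0.286, -0.005], [-0.005, 0.0, -1.0]]
ft_force: [3.9, -20.5, 3.0]
grip_width: 0.0118
gripper_force: 70.7
```

```bash
python3 - <<'E'
from h import *
c=np.zeros((480,800,3),np.uint8)
i=cv2.cvtColor(env.get_image("scene"),cv2.COLOR_RGB2BGR)
c[:,:480]=cv2.resize(i[135:215,360:440],None,fx=6,fy=6,interpolation=cv2.INTER_CUBIC)
c[:330,480:795]=cv2.resize(i[200:310,205:310],None,fx=3,fy=3,interpolation=cv2.INTER_CUBIC)
cv2.imwrite("pics/z5.png",c)
E
```

```text
(no output)
```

View pics/z5.png

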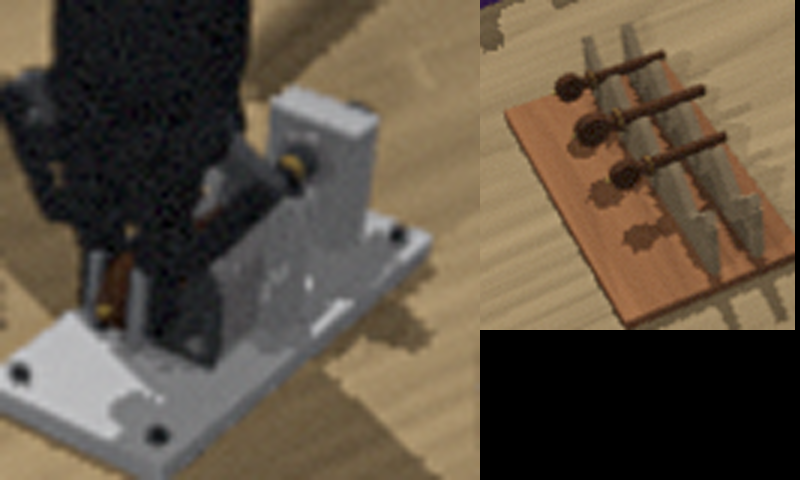

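The peg is in the jig with its head close to the stop plate (crop (115,290)). The plunger button shows beyond the bridge at (292,165), and the other three pegs are undisturbed in the rack. The axial push is about 21 N, so I'm handing in.

```bash
python3 -c "
from rig import env
print(env.close_job())"
```

```text
the job is handed in; nothing more can be done
None
```

I handed the job in at 16 s with the cello peg in the groove, held against the stop plate at about 21 N of push and a 70 N grip; the other three pegs are still in the rack. The arm blocked any view of the collar, so contact with the plate is judged from the stop in travel, the rise in force and the expected home position.

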